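# Pour the boot-freshener balls from the spout box

### The arm

A 7-joint arm with a two-finger parallel gripper is mounted at the origin on the work surface. World frame = base frame: x ahead of the robot, y to its left, z up, the work surface at z = 0. Lengths are in m, angles in rad, forces in N, time in s.
With the tool pointing down it reaches from about 0.375 to 0.925 m from the base axis. Payload 3.1 kg.
Tool frame: the origin (TCP) lies at the very end of the fingers, on their centre line; the grasp point (between the pads) lies 19 mm behind it; z points along the fingers, y is the line along which they close (so a half turn about z gives the same grasp; the last joint's range is limited). The gripper opens to 85 mm and grips with 20 to 120 N. Pads are 22 mm wide; open, the fingers measure 114 mm over their backs; the gripper's body (76 mm by 85 mm) begins 54 mm behind the grasp point. The pads swing forward as they close: fully open they stand 13 mm farther back than shut.
Start: joints at [-1.289, 0.383, 0.044, 1.598, -0.018, 1.161, -0.05], TCP at [0.241, 0.604, 0.231] pointing down, gripper open.
Joint ranges: [-2.61, 2.61], [-0.41, 2.15], [-1.48, 1.57], [0, 2.5], [-1.57, 4.71], [0.05, 1.97], [-2.85, 2.85]. Speed limits (rad/s): [2.79, 2.79, 3.14, 3.14, 3.14, 3.14, 3.14].

### API

Orientations are given as a unit quaternion [w, x, y, z].
In Python, from bench import move_pose, move_l, set_joints, move_gripper, pause, inverse_kinematics, observe, read_camera, camera_model, PlanningError, finish_job, spot_in gives the robot as it stands. Calls block until the motion is done:
- move_pose(position, orientation): joint-space move of the TCP to a pose.
- move_l(position, rate=0.15, rot=None, contact_N=None): straight line of the TCP; rot=None keeps the orientation; rate is the mean speed in m/s. With contact_N (N) it stops when the force on the tool has changed by that much, and returns True; else False.
- set_joints(angles): joint-space move.
- move_gripper(opening, force=None): finger opening in m; force is the grip in N (None keeps the last); returns when the fingers have stopped.
- pause(seconds).
- inverse_kinematics(position, orientation): joint angles nearest the present ones, or None.
- observe(): the state.
- read_camera(name): name is "scene" or "side" or "wrist"; returns the picture (420x560x3 uint8, red, green, blue); there is no depth.
- camera_model(name): a dict with "fx", "fy", "cx", "cy" (pixels), "rvec" (rotation vector, rad) and "tvec" (3), from world to camera coordinates, as OpenCV has them; the wrist camera has in their place "T_tool_cam" (4x4, takes a point from camera to tool coordinates, whose origin is the TCP and whose axes are the flange's). Camera axes: x right, y down, z forward; pixel columns grow to the right and rows downward; lengths in m; the calibration is good to about 2 mm. A picture is of the moment at which its call begins: read the wrist's pose just before it. camera_model takes no time and is no camera call.
A pose or a line that the arm cannot do raises PlanningError and nothing moves.
- finish_job(): hands the job in; it is judged then, once.
Trained networks look in the newest picture that a camera, given by its name, has taken for a name from the list of things; names that differ only in an ending like _2 or _b are one class to them, and where a whole thing is asked for, a point or a joint stands for the part that bears it (a point fixed in the world has none). Each returns a list of dicts, best first, with "score" (0 to 1); they miss things now and then, are a little off and sometimes report something else, mostly with a low value. They report only what shows in the picture. A call takes as long as a camera call. They do not tell look-alikes from the thing itself.
- spot_in(label, camera): "point" ([x, y, z] in m, in world coordinates, good to about 4 mm: the middle of the surface that is visible of it).
The state is a dict: "time_s": time; "q": joint angles; "qd": joint speeds; "joint_torque": joint torques, N m; "eef_pos": TCP position; "ee_rot": TCP orientation; "ft_force": force on the tool from outside, world axes, zero at the start; "wrist_torque": the same for the moment, N m; "opening": finger opening in m; "finger_force": force on a finger pad.
Only numpy, scipy, OpenCV 4.12 (cv2) and the standard library are available. Lean on these libraries where they do the work, as an engineer would, in place of code of your own. Each camera call takes 0.05 s, during which the arm holds its last target. There are 200 camera calls.

### The job

One of the two small beech boxes on the bench has a folded metal spout on its end and three clay boot-freshener balls inside. With that box standing on the bench, pull its spout fully out, then lift the box and tilt it so that all three balls roll down the spout into the steel tray, and stand the box back upright on the bench beside the tray. Leave the plain box without a spout where it is.

Things in the scene. Friction and masses are not known exactly. Their poses are not given: they have to be found in the camera images.
- spout_box: loose beech box with the metal spout, 0.25 kg, 90 mm long (its x), 42 mm wide (its y), 60 mm high, fixed lid; inside 30 mm wide, floor 6 mm thick. Origin: centre of its underside; z up. Its -x end faces roughly towards the robot and is open, covered only by the folded spout. Once the spout is out, hold the box from above by its long sides, 42 mm apart, near its centre.
- spout (a joint): spout angle, rad: 0 folded upright over the box's -x end, 1.3 fully out (stop); its top swings away from the box, to box -x, and down. Hinge along box y at box x -45, z 6 mm. Slightly stiff (0.03 N m), stays where left. Fully out it is a chute rising 15 degrees outward, so balls stay in until the box is tilted spout-down clearly more than 15 degrees; 45 degrees empties it.
- spout_lip (a point): centre of the rolled lip (8 mm thick, 30 mm wide) that ends the spout's pull tab, 84 mm from the hinge. Spout plate: 3 mm, inner face flush with the box's end when folded; 48 mm wide with 12 mm cheeks to 54 mm from the hinge, then the 30 mm wide tab. Folded, tab and lip stand free 34 mm above the box's top: push outward from behind or pinch from above. Fully out, 126 mm from the box's centre.
- tray: open steel tray, loose, 0.6 kg, 160 mm (its x) by 180 mm (its y), 40 mm high, walls and floor 4 mm. Origin: centre of its underside; z up.
- ball1: unglazed clay boot-freshener ball, 22 mm diameter, 12 g, one of three alike that start inside the spout box, where they roll freely; origin at its centre
- ball2: unglazed clay boot-freshener ball, 22 mm diameter, 12 g, one of three alike that start inside the spout box, where they roll freely; origin at its centre
- ball3: unglazed clay boot-freshener ball, 22 mm diameter, 12 g, one of three alike that start inside the spout box, where they roll freely; origin at its centre
- plain_box: loose bystander: beech box of the same size as the spout box (90 x 42 x 60 mm), closed all round, without a spout. Origin: centre of its underside.
Things that resemble listed ones, but are neither listed nor needed, are in the scene too. What is shaped like the spout_box but blue is not meant.

How it is judged:
By the outcome, as a careful person would: the job done as asked, in the order asked, and still so for the second after the job is handed in, with the robot touching nothing.
It also fails if it takes over 72 s, if anything falls off the work surface, if the arm or the gripper's body presses on something with over 40 N, if the wrist force passes 120 N, or if a joint passes its speed limit or range.

## Working session

There is one attempt and no reset: what is moved stays moved. The work goes in short steps, each a Python script; the robot and the scene stay as the last script left them, time stands still between calls to the robot, and variables do not carry over. Pictures are saved under pics/ and viewed, at most 10 in all, crops included, and the job is handed in when it is done.

```bash
mkdir -p pics
python3 - <<'E'
from bench import *
import cv2
for c in ("scene","side"):
    im=read_camera(c); cv2.imwrite(f"pics/{c}0.png",im[:,:,::-1])
    for l in ("spout_box","spout_lip","tray","plain_box","ball1"):
        print(c,l,[(d["point"],round(d["score"],2)) for d in spot_in(l,c)[:4]])
    print(camera_model(c))
print(observe()["ee_rot"],observe()["time_s"])
E
```

```text
scene spout_box [([0.5212, -0.3348, 0.0589], 0.9), ([0.6222, -0.2089, 0.0499], 0.81)]
scene spout_lip [([0.4739, -0.3649, 0.076], 0.63), ([0.5743, -0.2036, 0.0639], 0.47)]
scene tray [([0.5101, 0.0058, 0.0055], 0.98)]
scene plain_box [([0.6682, 0.2507, 0.0578], 0.82)]
scene ball1 []
{'fx': 383.0480800621904, 'fy': 383.0480800621904, 'cx': 280.05859498904016, 'cy': 217.22083799918943, 'rvec': array([ 1.113958  ,  2.22690482, -1.1506034 ]), 'tvec': array([ 0.38359646, -0.18500409,  1.23740795])}
side spout_box [([0.5071, -0.334, 0.0471], 0.71), ([0.612, -0.2065, 0.0511], 0.67)]
side spout_lip [([0.4724, -0.3584, 0.057], 0.55)]
side tray [([0.5133, 0.0007, 0.0044], 0.79)]
side plain_box [([0.6379, 0.2578, 0.0651], 0.66)]
side ball1 []
{'fx': 545.9091365650513, 'fy': 545.9091365650513, 'cx': 284.08914712849395, 'cy': 202.54898375328904, 'rvec': array([ 0.1218872 , -2.85645783,  1.26740197]), 'tvec': array([0.55313773, 0.13915434, 1.26568982])}
[-1.84952583e-05  1.88747966e-01  9.82025561e-01  4.49748450e-05] 0.6
```

View pics/scene0.png

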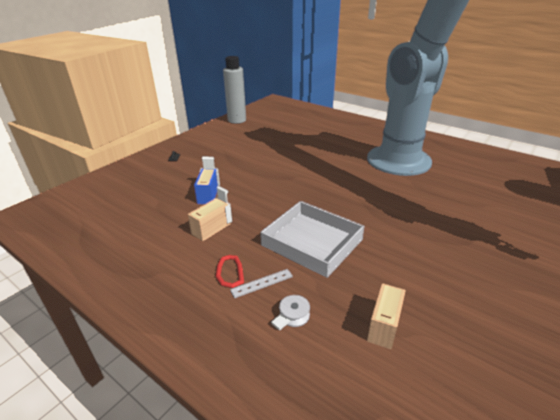

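View pics/side0.png

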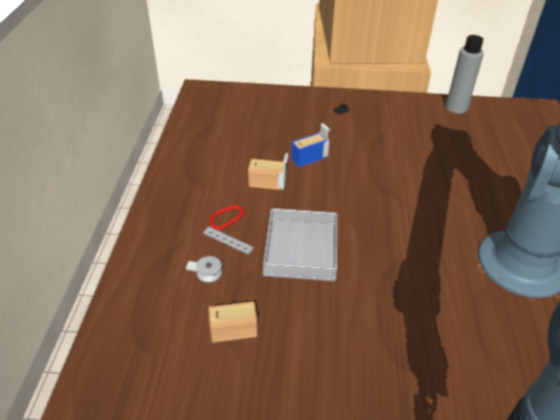

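The beech spout box is at scene (210,218) and side (267,173). The blue look-alike is beside it at scene (207,185), and the plain box is at scene (387,315). I'll refine with the wrist camera.

```bash
cat > h.py <<'E'
from bench import *
import numpy as np, cv2
from scipy.spatial.transform import Rotation as R
def quat(M): return R.from_matrix(M).as_quat(scalar_first=True)
def down(yaw, tilt=0):
    """tool y along the box's y (yaw = box yaw), pointing down; tilt>0: box -x end goes down"""
    B=R.from_euler('z',yaw)*R.from_euler('y',-tilt)
    return quat(B.as_matrix()@np.diag([-1.,1,-1])) if FLIP else quat(B.as_matrix()@np.diag([1.,-1,-1]))
FLIP=False
def proj(P,cam,T=None):
    m=camera_model(cam); K=np.array([[m["fx"],0,m["cx"]],[0,m["fy"],m["cy"]],[0,0,1]])
    if cam=="wrist":
        Ti=np.linalg.inv(T@m["T_tool_cam"]); rv=cv2.Rodrigues(Ti[:3,:3])[0]; tv=Ti[:3,3]
    else: rv,tv=m["rvec"],m["tvec"]
    return cv2.projectPoints(np.asarray(P,float),rv,tv,K,None)[0].reshape(-1,2)
def toolT():
    s=observe(); T=np.eye(4); T[:3,:3]=R.from_quat(s["ee_rot"],scalar_first=True).as_matrix(); T[:3,3]=s["eef_pos"]; return T
E
python3 - <<'E'
from h import *
import h
print(camera_model("wrist"))
for f in (False,True):
    h.FLIP=f
    for p in ([.6,-.2,.3],[.55,-.2,.1],[.6,-.2,.02]):
        q=inverse_kinematics(p,down(0)); print(f,p,None if q is None else np.round(q,2))
    for name,p,y in (("far",[.66,0,.16],0),("right",[.51,-.15,.16],-np.pi/2),("diag",[.6,-.1,.16],-.8),("d2",[.63,-.08,.16],-.5)):
        for t in (.8,.9): 
            q=inverse_kinematics(p,down(y,t)); print(f,name,t,None if q is None else np.round(q,2))
E
```

```text
{'fx': 335.28359629641744, 'fy': 335.28359629641744, 'cx': 274.5049622045187, 'cy': 210.17920602375298, 'T_tool_cam': array([[-3.16444601e-04, -9.61845376e-01, -2.73593443e-01,
         6.90024608e-02],
       [ 9.99999344e-01, -6.05573276e-04,  9.72331278e-04,
        -1.78614843e-04],
       [-1.10091322e-03, -2.73592956e-01,  9.61844937e-01,
        -1.43997914e-01],
       [ 0.00000000e+00,  0.00000000e+00,  0.00000000e+00,
         1.00000000e+00]])}
False [0.6, -0.2, 0.3] [-0.54  0.48  1.08  1.6  -0.43  1.33 -0.96]
False [0.55, -0.2, 0.1] [-0.42  0.57  0.89  1.89 -0.55  0.94 -0.84]
False [0.6, -0.2, 0.02] [-0.39  0.81  0.87  1.8  -0.77  0.92 -0.73]
False far 0.8 [ 0.07  0.23 -0.17  2.23  2.43  0.15  2.23]
False far 0.9 [ 0.65  0.35 -0.81  2.27  2.43  0.39  2.37]
False right 0.8 [-0.42  0.37  0.21  2.05  0.81  1.11  2.41]
False right 0.9 [-0.43  0.41  0.18  2.05  0.88  1.17  2.32]
False diag 0.8 [-0.4   0.25  0.17  2.22  1.29  0.66  2.61]
False diag 0.9 [-0.43  0.28  0.15  2.25  1.46  0.73  2.4 ]
False d2 0.8 [-0.36  0.22  0.2   2.25  1.56  0.42  2.62]
False d2 0.9 [-0.38  0.24  0.19  2.3   1.84  0.51  2.32]
True [0.6, -0.2, 0.3] [-0.47  0.43  0.97  1.6  -0.36  1.31  2.12]
True [0.55, -0.2, 0.1] [-0.3   0.51  0.72  1.89 -0.42  0.9   2.2 ]
True [0.6, -0.2, 0.02] [-0.17  0.67  0.56  1.79 -0.47  0.81  2.19]
True far 0.8 [ 0.33  0.26 -0.46  2.22  2.2   0.2  -0.64]
True far 0.9 [ 0.38  0.28 -0.52  2.28  2.59  0.34 -1.01]
True right 0.8 [-0.84  0.44  0.71  2.07  0.62  0.98 -0.59]
True right 0.9 [-0.87  0.5   0.7   2.07  0.68  1.01 -0.67]
True diag 0.8 [-0.83  0.29  0.65  2.23  1.19  0.54 -0.48]
True diag 0.9 [-0.86  0.33  0.64  2.27  1.39  0.59 -0.73]
True d2 0.8 [-0.79  0.26  0.69  2.27  1.54  0.3  -0.54]
True d2 0.9 [-0.76  0.28  0.61  2.31  1.88  0.41 -0.92]
```

Run:
```python
from h import *
move_pose([.57,-.2,.27],down(0)); move_gripper(0.0,40)
T=toolT(); im=read_camera("wrist"); cv2.imwrite("pics/w1.png",im[:,:,::-1])
for l in ("spout_box","spout_lip"): print(l,[(d["point"],round(d["score"],2)) for d in spot_in(l,"wrist")[:4]])
np.save("T1.npy",T); print(T.round(3),observe()["time_s"])
import h; print(np.round(observe()["q"],2))
for f in (False,True):
    h.FLIP=f
    for y in (-.5,-1,-1.57): print(f,y,np.round(inverse_kinematics([.51,-.17,.2],down(y)),2))
```

```text
spout_box [([0.5108, -0.3468, 0.0606], 0.93), ([0.614, -0.2234, 0.0604], 0.81)]
spout_lip [([0.4693, -0.369, 0.0738], 0.93), ([0.5736, -0.2233, 0.0901], 0.56)]
[[ 1.   -0.   -0.    0.57]
 [-0.   -1.   -0.   -0.2 ]
 [-0.    0.   -1.    0.27]
 [ 0.    0.    0.    1.  ]] 4.5667
[-0.57  0.44  1.1   1.71 -0.41  1.25 -0.95]
False -0.5 [-0.76  0.43  1.23  1.94 -0.46  1.1  -1.4 ]
False -1 [-0.8   0.51  1.33  1.94 -0.55  1.13 -1.82]
False -1.57 [-0.83  0.64  1.44  1.94 -0.69  1.2  -2.28]
True -0.5 [-0.27  0.22  0.59  1.92 -0.14  1.04  1.45]
True -1 [-0.34  0.23  0.67  1.93 -0.17  1.04  0.97]
True -1.57 [-0.43  0.25  0.78  1.93 -0.2   1.04  0.43]
```

View pics/w1.png

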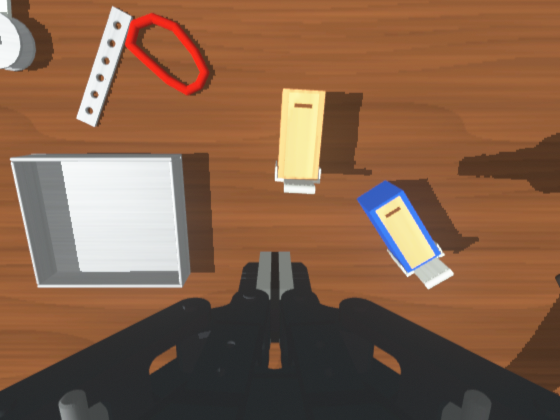

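The wrist view shows the beech spout box with its top spanning about (283,89) to (321,183), and its lip at (299,188). Blue is at right and the tray at left. I'll zoom in for corners.

Run:
```python
from h import *
im=cv2.imread("pics/w1.png"); c=im[80:200,250:350]; cv2.imwrite("pics/w1c.png",cv2.resize(c,None,fx=5,fy=5,interpolation=cv2.INTER_NEAREST))
```

```text
(no output)
```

View pics/w1c.png

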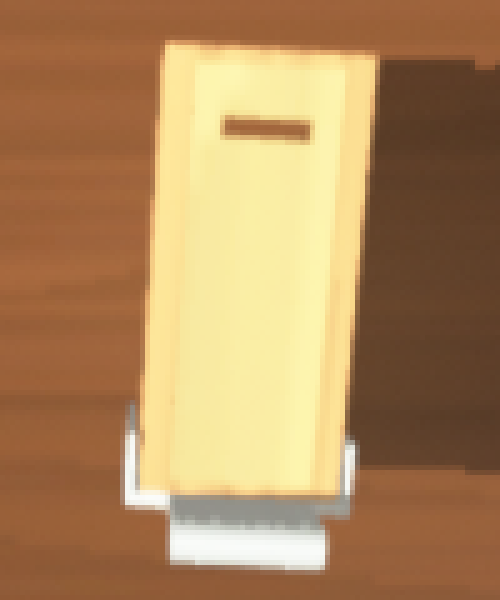

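Run:
```python
from h import *
from scipy.optimize import least_squares
T=np.load("T1.npy")
px=np.array([[165,42],[378,56],[140,488],[345,496]])/5+[249.5,79.5]
def pts(v,L):
    c,s=np.cos(v[2]),np.sin(v[2]); L=np.array(L,float); return np.c_[v[0]+c*L[:,0]-s*L[:,1],v[1]+s*L[:,0]+c*L[:,1],L[:,2]]
L=[[.045,.021,.06],[.045,-.021,.06],[-.045,.021,.06],[-.045,-.021,.06]]
f=lambda v:(proj(pts(v,L),"wrist",T)-px).ravel()
r=least_squares(f,[.62,-.21,0]); print(r.x,r.fun.round(2)); np.save("box.npy",r.x)
lip=pts(r.x,[[-.045,0,.09],[-.049,.015,.094],[-.049,-.015,.094]])
print("lip px wrist",proj(lip,"wrist",T),"crop lip 168..327 y 520-570:",np.array([[168,562],[327,570]])/5+[249.5,79.5])
for c in("scene","side"): print(c,proj(pts(r.x,L),c).round(0).tolist())
```

```text
[ 0.61950031 -0.22709129 -0.0469381 ] [ 0.31  0.05 -0.18 -0.67  0.82  0.23 -0.96  0.44]
lip px wrist [[299.96335445 183.79006582]
 [284.60925427 187.92957346]
 [315.33918495 189.34004369]] crop lip 168..327 y 520-570: [[283.1 191.9]
 [314.9 193.5]]
scene [[199.0, 221.0], [188.0, 214.0], [228.0, 204.0], [216.0, 198.0]]
side [[248.0, 168.0], [251.0, 159.0], [283.0, 172.0], [285.0, 162.0]]
```

```bash
cat > push.py <<'E'
from h import *
import h; h.FLIP=True
bx,by,yaw=np.load("box.npy")
def W(x,z,y=0): return [bx+np.cos(yaw)*x-np.sin(yaw)*y, by+np.sin(yaw)*x+np.cos(yaw)*y, z]
E
python3 - <<'E'
from push import *
q=down(yaw)
move_pose(W(-.022,.13),q); move_l(W(-.022,.080),.15)
r=.072
for th in np.arange(0,1.301,1.3/9):
    d=.002+.001*th
    # corner on the plate's inner face, pushed d past nominal
    cx=-.045-r*np.sin(th)-d*np.cos(th); cz=.006+r*np.cos(th)-d*np.sin(th)
    move_l(W(cx+.011,cz),.12)
    print(round(th,2),np.round(observe()["ft_force"],2))
move_l(W(cx+.011,.14),.25)
print(observe()["time_s"])
T=toolT(); im=read_camera("wrist"); s=read_camera("side")[100:260,200:400]
np.save("T2.npy",T); cv2.imwrite("pics/w2.png",np.hstack([im[:,100:440,::-1],cv2.resize(s,(440,420))[:,:,::-1]]))
E
```

```text
0.0 [ 0.48 -0.64  0.7 ]
0.14 [ 0.41  0.34 -0.27]
0.29 [0.33 0.07 0.51]
0.43 [0.06 0.82 0.16]
0.58 [ 0.26 -0.39  0.68]
0.72 [ 0.4   0.56 -0.43]
0.87 [ 0.81 -0.34  0.5 ]
1.01 [-0.13 -0.53  0.98]
1.16 [ 0.59  0.24 -1.21]
1.3 [-0.21 -0.16  1.74]
10.6667
```

View pics/w2.png

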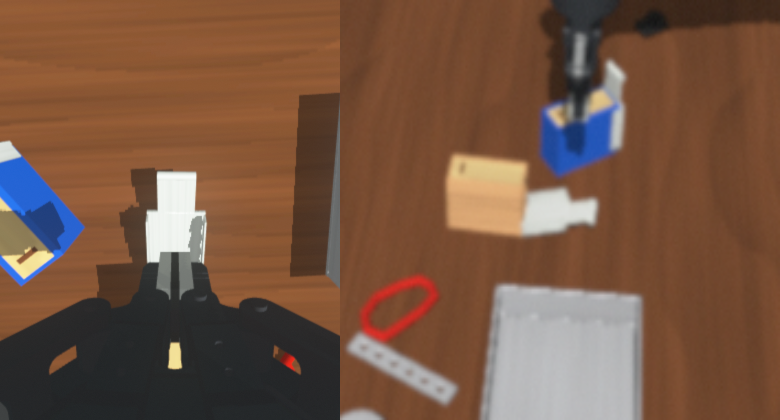

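Run:
```python
from push import *
T=np.load("T2.npy")
for th in (1.1,1.2,1.3): 
    e=np.array([-.045-.088*np.sin(th)-.0015*-np.cos(th)*-1,.006+.088*np.cos(th)])
    P=[W(e[0],e[1],.015),W(e[0],e[1],-.015),W(-.045-.054*np.sin(th),.006+.054*np.cos(th))]
    print(th,proj(P,"wrist",T).round(1).tolist(),proj(P,"side").round(1).tolist())
im=cv2.imread("pics/w2.png")
g=im[:,:340].astype(int).min(2); col=g[150:200,177]; print(150+np.argmax(col>150)); 
row=g[178,120:230]; print(220+np.where(row>150)[0][[0,-1]])
print(spot_in("tray","wrist"), spot_in("spout_lip","side"))
```

```text
1.1 [[294.8, 186.2], [253.3, 186.2], [274.1, 220.6]] [[313.2, 177.3], [314.2, 170.1], [301.6, 177.1]]
1.2 [[294.2, 179.4], [253.9, 179.4], [274.1, 216.1]] [[314.4, 179.8], [315.3, 172.6], [302.4, 178.6]]
1.3 [[293.6, 174.0], [254.4, 174.0], [274.1, 212.3]] [[315.2, 182.4], [316.1, 175.1], [302.9, 180.2]]
172
[257 295]
[{'point': [0.5175, -0.0354, 0.0043], 'score': 0.82}] [{'point': [0.5364, -0.2247, 0.0178], 'score': 0.61}, {'point': [0.4705, -0.3594, 0.0605], 'score': 0.56}]
```

Wrist lip edge is at row 172 against 174 predicted at 1.3 rad, so the spout is fully out and the box hasn't moved. Next I'll fit the tray, dry-run the pour path and grasp.

```bash
cat > pour.py <<'E'
from push import *
from scipy.optimize import least_squares
T=np.load("T1.npy")
px=np.array([[12,158],[181,155],[187,287],[38,287]])
L=np.array([[.08,.09],[.08,-.09],[-.08,-.09],[-.08,.09]])
def tp(v): return np.c_[L@R.from_euler('z',v[2]).as_matrix()[:2,:2].T+v[:2],np.full(4,.04)]
fit=least_squares(lambda v:(proj(tp(v),"wrist",T)-px).ravel(),[.51,0,0]); tx,ty,tyaw=fit.x
ZG=.022; PY=tyaw-np.pi/2
out=np.array([-np.cos(PY),-np.sin(PY),0])   # spout direction in the world
lipxy=np.array([tx,ty])+R.from_euler('z',tyaw).as_matrix()[:2,:2]@[0,-.042]
def pose(phi,lz):
    u=.126*np.cos(phi)+.028*np.sin(phi); z=-.126*np.sin(phi)+.028*np.cos(phi)
    O=np.array([*lipxy,lz])-u*out-[0,0,z]
    return (O+ZG*(np.sin(phi)*out+[0,0,np.cos(phi)])).tolist(), down(PY,phi)
PH=np.linspace(0,.87,6); LZ=np.linspace(.085,.06,6)
E
python3 - <<'E'
from pour import *
print(fit.x,fit.fun.round(1)); print([np.round(pose(p,l)[0],3).tolist() for p,l in zip(PH,LZ)])
for p,l in zip(PH,LZ): print(np.round(inverse_kinematics(*pose(p,l)),2))
print(np.round(inverse_kinematics([.57,-.165,.022],down(0)),2))
move_gripper(.085); move_pose(W(0,.13,-.001),down(yaw)); move_l(W(0,ZG,-.001),.15)
move_gripper(.0,60); s=observe(); print(s["opening"],s["finger_force"],s["time_s"],np.round(s["q"],2))
E
```

```text
[ 0.5143874  -0.00119682 -0.00693377] [ 2.2 -1.9 -4.2  2.2 -0.7 -0.2  2.9 -0.9]
[[0.513, -0.169, 0.079], [0.513, -0.168, 0.096], [0.513, -0.164, 0.112], [0.513, -0.155, 0.128], [0.513, -0.144, 0.141], [0.514, -0.129, 0.152]]
[-0.26  0.43  0.6   2.   -0.33  0.81  0.52]
[-0.43  0.39  0.67  2.03 -0.1   0.76  0.25]
[-0.59  0.38  0.71  2.05  0.15  0.77 -0.03]
[-0.71  0.4   0.72  2.06  0.37  0.83 -0.29]
[-0.79  0.44  0.69  2.06  0.53  0.92 -0.51]
[-0.79  0.48  0.57  2.04  0.69  1.05 -0.71]
[-0.02  0.56  0.28  1.88 -0.22  0.74  1.96]
0.04136578220073437 61.82929426431656 13.4917 [ 0.06  0.66  0.3   1.71 -0.25  0.81  2.  ]
```

Run:
```python
from pour import *
move_l(W(0,.17,-.001),.15)
p0,q0=pose(0,LZ[0])
move_l([p0[0],p0[1]-.02,.17],.08,rot=q0); move_l(p0,.12)
s=observe(); print(s["opening"],s["time_s"],np.round(s["ft_force"],1))
for p,l in list(zip(PH,LZ))[1:]: move_l(*[pose(p,l)[0]],rate=.04,rot=pose(p,l)[1])
pause(1.0)
s=observe(); print(s["opening"],s["time_s"],np.round(s["ft_force"],1))
a=read_camera("scene")[120:300,180:420]; print([(d["point"],round(d["score"],2)) for d in spot_in("ball1","scene")])
b=read_camera("side")[100:300,200:400]
cv2.imwrite("pics/p3.png",np.hstack([cv2.resize(a,(400,300)),cv2.resize(b,(300,300))])[:,:,::-1])
```

```text
0.041602141430096586 17.2333 [ 0.1 -0.2 -2.7]
0.041564325968404994 21.1833 [ 0.6  0.2 -2.3]
[([0.4538, 0.0452, 0.0223], 0.58)]
```

View pics/p3.png

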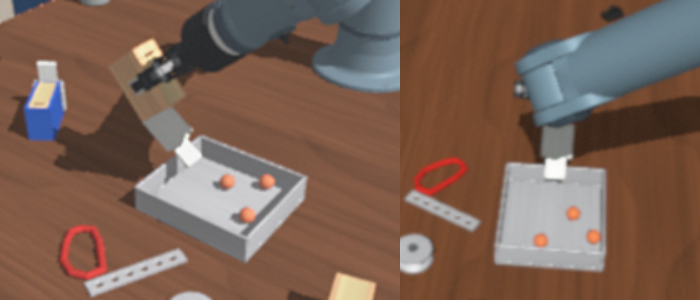

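All three orange balls are in the tray, at crop (228,182), (267,181) and (247,214) in the left view. Next I'll stand the box back on the bench.

Run:
```python
from pour import *
for p,l in list(zip(PH,LZ))[-2::-1]: move_l(pose(p,l)[0],rate=.05,rot=pose(p,l)[1])
p0,q0=pose(0,LZ[0]); move_l([p0[0],p0[1]-.02,.17],.15)
c=[.575,-.17]
move_l([*c,.15],.06,rot=down(0)); move_l([*c,.035],.15)
print(move_l([*c,ZG-.002],.03,contact_N=4), observe()["eef_pos"])
pause(.3); move_gripper(.07); move_l([*c,.16],.15); move_l([.5,-.28,.3],.2)
pause(.5)
print(observe()["time_s"],[(d["point"],round(d["score"],2)) for l in("scene",) if read_camera(l) is not None for d in spot_in("ball1",l)])
a=read_camera("scene")[130:350,180:420]; b=read_camera("side")[100:350,180:380]
cv2.imwrite("pics/p4.png",np.hstack([cv2.resize(a,(440,400)),cv2.resize(b,(320,400))])[:,:,::-1])
```

```text
True [ 0.57588736 -0.17015422  0.02312075]
31.0917 [([0.4565, 0.0447, 0.0238], 0.56)]
```

View pics/p4.png

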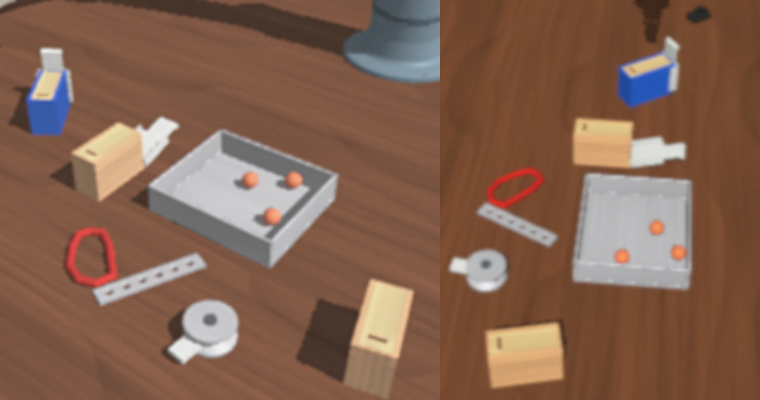

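The box stands upright beside the tray with its spout out. The three balls are in the tray, and the plain box looks untouched.

```bash
python3 -c "
from bench import *
print(finish_job())"
```

```text
the job is handed in; nothing more can be done
None
```

I pulled the spout fully out, poured all three balls into the steel tray, stood the spout box upright on the bench beside it without touching the plain box, and handed the job in at about 31 s on the robot's clock.

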